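# Gauge the marked sample plate on the rotary table

## Task

At the store's goods-in bench, turn the rotary sample table by its black handwheel until the blue plate with the yellow spot sits in line with the red pointer. Then take the orange probe out of its holder and hold it upright with its spring tip resting on the yellow spot, pressed lightly (about 3 N, the tip pushed roughly half way in; never more than 8 N), without disturbing the loose things around. Finish while still holding the probe on the spot: do not let go or put it down.

Things in the scene. Friction and masses are not known exactly. Their poses are not given: they have to be found in the camera images.
- stand: Fixed grey round base of the rotary sample table, 210 mm diameter, on the bench. Origin on the table's axis at bench height; its +x axis points from the axis to the red pointer (a 14 mm wide post, 54 mm tall, its outer face 141 mm from the axis). Placed left or right on the bench, turned anyhow within about 40 degrees.
- carousel (a joint): Turn of the rotary table: the aluminium disc (230 mm diameter, top 50 mm above the bench), its handwheel and the four plates turn together about the vertical axis. In rad, growing anticlockwise seen from above; 0 (or any whole turn, 6.283) when the marked blue plate is in line with the red pointer. It turns freely both ways (stops only at +-9), has friction of about 0.1 N m and stays where it is left. Starts 2.2 to 4.08 rad.
- handwheel (a point): Centre of the black round handwheel on the table's axis, 90 mm above the bench. The wheel is 52 mm in diameter and 24 mm thick (78 to 102 mm above the bench), fixed to the disc on a 24 mm post; it can be gripped across its diameter from above at any yaw. White line on its top points to the marked plate.
- station (a point): Point fixed to the base, 80 mm from the axis towards the red pointer, 56 mm above the bench: where the yellow spot must be brought.
- plate: The marked plate: blue, 50 mm (radially) x 36 mm x 6 mm, fixed on the disc, its top level and 56 mm above the bench. The other three plates (green, white, copper, same size, at quarter turns) are unmarked. Origin at the centre of its underside, x radially outwards, z up.
- spot (a point): Centre of the yellow spot, 16 mm in diameter, in the middle of the blue plate's top face, 80 mm from the table's axis, 56 mm above the bench.
- holder: Fixed grey block, 80 x 80 x 70 mm tall, with a 27 mm vertical through hole in its middle in which the probe hangs by its collar. Origin at the centre of its underside.
- probe: Loose probe, 0.11 to 0.18 kg, 125 mm long, hanging upright in the holder. Origin at its lower end (the resting tip), z up along the probe. From that end: spring tip 10 mm in diameter (0 to 20 mm), aluminium barrel 24 mm in diameter (20 to 60 mm), black collar 38 mm in diameter (60 to 66 mm, its underside rests on the block, so the origin starts 10 mm above the bench), orange round grip 24 mm in diameter (66 to 125 mm, the top end). Lift it at least 60 mm to clear the block.
- tip (a point): The lowest point of the probe's round spring tip; it moves up into the barrel with the tip.
- plunger (a joint): How far the spring tip is pushed into the barrel, m: 0 resting, 0.012 fully in. Pushing force is about 1.05 N to start it plus 350 N/m: 3.1 N at half way (0.006), 5.3 N fully in, after which it is rigid.
- carton: Bystander: loose yellow carton 50 x 80 x 60 mm. Origin at the centre of its underside.
- spool: Bystander: loose black empty spool, 72 mm diameter, 55 mm tall, upright. Origin at the centre of its underside.
- jar: Bystander: loose jar with red cap, 64 mm diameter, 85 mm tall, upright. Origin at the centre of its underside.
Mind the look-alikes: they are no part of the job. Leave any green or turquoise look-alike of the holder alone.

How it is judged:
By the outcome, as a careful person would: the job done as asked, in the order asked, and still so for the second after the job is handed in, while the arm keeps its last pose, push and grip.
It also fails if it takes over 58 s, if anything falls off the work surface, if the arm or the gripper's body presses on something with over 40 N, if the wrist force passes 120 N, or if a joint passes its speed limit or range.

## Robot

A 6-joint arm with a two-finger parallel gripper is mounted at the origin on the work surface. World frame = base frame: x ahead of the robot, y to its left, z up, the work surface at z = 0. Lengths are in mm, angles in rad, forces in N, time in s.
With the tool pointing down it reaches from about 350 to 975 mm from the base axis. Payload 7.1 kg.
Tool frame: the origin (TCP) lies at the very end of the fingers, on their centre line; the grasp point (between the pads) lies 19 mm behind it; y points along the fingers, x is the direction in which the jaws open and shut, and the axes are right-handed (so a half turn about y gives the same grasp; the last joint's range is limited). The gripper opens to 88 mm and grips with 3 to 60 N. Pads are 20 mm wide; open, the fingers measure 115 mm over their backs; the gripper's body (75 mm by 178 mm) begins 61 mm behind the grasp point.
Start: joints at [1.128, 0.423, 1.63, -0, 1.089, -0.019], TCP at [256.984, 569.705, 195.975] pointing down, gripper open.
Joint ranges: [-3, 3], [-0.9, 2.11], [0.09, 2.58], [-1.31, 4.45], [0.11, 2.69], [-2.54, 2.54]. Speed limits (rad/s): [2.39, 2.39, 3.01, 3.14, 3.14, 3.14].

## Interface

Orientations are given as a rotation vector (axis times angle).
In Python, from workcell import ctrl gives the robot as it stands. The module is installed in compiled form; this text tells all that it offers.
- The arm moves only by the tool jog_arm, never from a script. Its argument "steps" is a list of rows, each an object with "turn": the turn, a rotation vector about the world's x, y, z scaled (see below), a list of three; "dp": the shift along the world's x, y, z scaled (see below), a list of three; "claw": the opening, from 0 (shut) to 1 (fully open). In form: [{"turn": [wx, wy, wz], "dp": [x, y, z], "claw": claw}, ...]. A call has 1 to 12 rows; each row is the pose to reach, as a shift and turn from the pose measured when the call began, turning the shorter way round; what a row does not reach only later rows make up. The controller multiplies each number of a shift by 80 mm and each number of a turn by pi rad. A row lasts 1/12 s, in which the tool goes at most 41.7 mm and 7.16 degrees, less where a joint would pass 70% of its speed; a pose out of reach is approached as far as the arm can. A call with a number of a shift or a turn outside -1 to 1 is refused whole. A call with a gripper value outside its range is refused whole. The fingers move at their own pace and stop on an object; the grip force is fixed at half the most. Time passes only in rows, so rows that repeat a pose let the fingers close. It gives the time, the measured TCP pose, the force and the opening at its end, in the units of the state.
- ctrl.get_obs(): the state, without advancing time (a new reading comes with each control period).
- ctrl.get_image(name): name is "scene" or "top"; returns a dict with "img" (480x640x3 uint8, red, green, blue), "range_z" (480x640 float32, mm along the optical axis (not along the pixel's ray), 0 where there is no reading), "fovy" (degrees; the focal length in pixels is half the picture's height over the tangent of half this angle, whatever the lens; pixels are square), "cx", "cy" (the principal point, pixels), "camera_from_world" (4x4, takes a point from world to camera coordinates). Camera axes: x right, y down, z forward; pixel columns grow to the right and rows downward; lengths in mm; the calibration is good to about 2 mm. A picture is of the moment at which its call begins.
- ctrl.close_job(): hands the job in, once; it reports no verdict.
The state is a dict: "t": time; "qpos": joint angles; "qvel": joint speeds; "joint_torque": joint torques, N m; "ee_pos": TCP position; "orientation": TCP orientation; "ft_force": force on the tool from outside, world axes, zero at the start; "moment": the same for the moment, N m; "width": finger opening in mm.
Only numpy, scipy, OpenCV 4.12 (cv2) and the standard library are available. Lean on these libraries where they do the work, as an engineer would, in place of code of your own. Each camera call takes 0.05 s, during which the arm holds its last target.

## Working session

There is one attempt and no reset: what is moved stays moved. The work goes in short steps, Python scripts to look and compute and a tool call to move; the robot and the scene stay as the last step left them, time stands still between calls to the robot, and variables do not carry over. Pictures are saved under pics/ and viewed, and the job is handed in when it is done.

Besides the shell and the picture viewer there is one more tool, called after "Request:" in YAML: its name, and indented under it one key for each argument. jog_arm: Moves the arm, as the interface text tells. Its arguments: {"type":"object","properties":{"steps":{"type":"array","items":{"type":"object","properties":{"turn":{"type":"array","items":{"type":"number"}},"dp":{"type":"array","items":{"type":"number"}},"claw":{"type":"number"}}}}},"required":["steps"]}

```bash
mkdir -p pics; cat > h.py <<'E'
import numpy as np, cv2
from workcell import ctrl
def grab(n):
    d=ctrl.get_image(n); np.savez(f'{n}.npz',**d); return d
def load(n): return dict(np.load(f'{n}.npz'))
def save(img,name): cv2.imwrite('pics/'+name,cv2.cvtColor(img,cv2.COLOR_RGB2BGR))
def f(d): return 240/np.tan(np.radians(float(d['fovy']))/2)
def toplane(d,u,v,z):
    T=np.array(d['camera_from_world']);R=T[:3,:3];c=-R.T@T[:3,3]
    r=R.T@np.array([(u-d['cx'])/f(d),(v-d['cy'])/f(d),1]); return c+r*(z-c[2])/r[2]
def pt(d,u,v):
    T=np.array(d['camera_from_world']);R=T[:3,:3]
    z=d['range_z'][int(round(v)),int(round(u))]
    return R.T@(np.array([(u-d['cx'])/f(d)*z,(v-d['cy'])/f(d)*z,z])-T[:3,3])
def cloud(d):
    T=np.array(d['camera_from_world']);R=T[:3,:3]
    v,u=np.mgrid[:480,:640];z=d['range_z']
    P=np.stack([(u-d['cx'])/f(d)*z,(v-d['cy'])/f(d)*z,z],-1)
    return (P-T[:3,3])@R
E
python3 - <<'E'
from h import *
for n in('scene','top'):
    d=grab(n); save(d['img'],n+'0.png'); print(n,d['fovy'],d['cx'],d['cy'],np.round(d['camera_from_world'],3).tolist())
o=ctrl.get_obs(); print(o)
E
```

```text
scene 55.245134205328995 315.8617857040001 244.34172023785183 [[-0.197, 0.98, -0.011, 126.374], [0.542, 0.1, -0.834, -241.384], [-0.817, -0.17, -0.551, 1519.843], [0.0, 0.0, 0.0, 1.0]]
top 56.870137870249515 325.28408278431056 238.26955990454 [[0.029, -1.0, -0.004, -5.253], [-0.999, -0.029, -0.046, 572.22], [0.046, 0.005, -0.999, 1033.428], [0.0, 0.0, 0.0, 1.0]]
{'t': 0.1, 'qpos': array([ 1.12798028e+00,  4.23772529e-01,  1.63057877e+00,  1.39493636e-06,
        1.08858173e+00, -1.89897845e-02]), 'qvel': array([-0.00019061, -0.00306539, -0.00100303, -0.00101111,  0.0011423 ,
       -0.0008974 ]), 'joint_torque': array([-3.30125185e-04, -5.45617247e+01, -2.74321532e+01,  6.44658390e-02,
        1.88010262e-02, -7.20213461e-05]), 'ee_pos': array([256.78103268, 569.24798641, 195.28806065]), 'orientation': array([-1.38112168, -0.89074995,  0.89262382]), 'ft_force': array([-0.75157903, -0.43795938,  0.28967789]), 'moment': array([ 0.00879596,  0.0230756 , -0.00939436]), 'width': 87.51309019035256}
```

View pics/scene0.png

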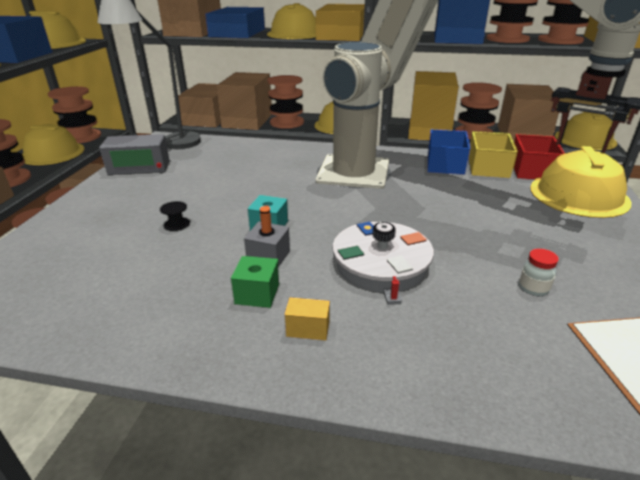

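View pics/top0.png

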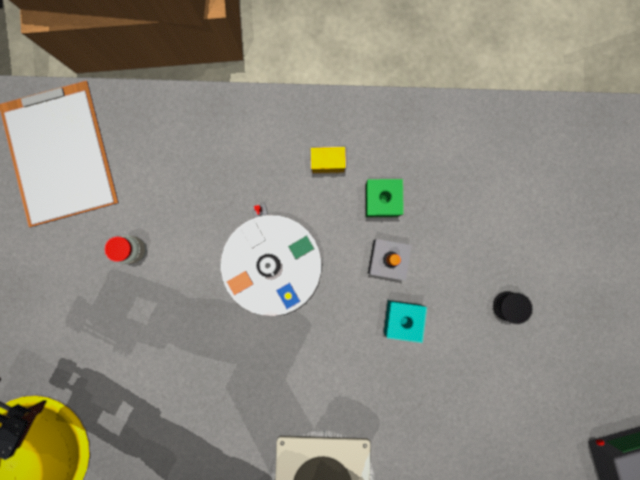

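Scene view: the grey holder with the orange probe is at (267,235), with a turquoise block at (268,213) and a green one at (256,281). In the top view the disc is at (271,265), its blue plate at (288,296) and the red pointer at (258,209). The grey block at (390,259) is the only one holding an orange probe. Now I'll measure.

```bash
python3 - <<'E'
from h import *
d=load('top'); s=load('scene')
for n,q in(('top',d),('scene',s)):
    img=q['img']; hsv=cv2.cvtColor(img,cv2.COLOR_RGB2HSV)
    C=cloud(q)
    def m(lo,hi,box,name,z):
        M=cv2.inRange(hsv,lo,hi); K=np.zeros_like(M); x0,y0,x1,y1=box; K[y0:y1,x0:x1]=M[y0:y1,x0:x1]
        k,l,st,ce=cv2.connectedComponentsWithStats(K)
        if k<2: print(name,'none');return
        i=1+np.argmax(st[1:,4]); u,v=ce[i]; pp=C[l==i]
        print(n,name,np.round((u,v),1),st[i,4],'plane',np.round(toplane(q,u,v,z),1),'cloud med',np.round(np.median(pp,0),1),'zmax',pp[:,2].max().round(1))
    if n=='top':
        m((22,150,100),(35,255,255),(270,275,310,315),'spot',56)
        m((105,120,80),(125,255,255),(260,270,310,320),'blue',56)
        m((0,150,80),(8,255,255),(240,190,275,220),'pointer',54)
        m((5,150,120),(20,255,255),(375,240,410,275),'orange',135)
        m((45,80,40),(75,255,200),(280,230,320,265),'greenpl',56)
        m((5,100,120),(20,255,255),(225,270,255,295),'copper',56)
        m((0,0,0),(179,255,70),(250,245,290,285),'wheel',102)
        m((0,0,150),(179,40,255),(210,205,330,325),'disc',50)
        H=C[...,2]; K=((np.abs(H-70)<6)).astype(np.uint8); K[:, :355]=0;K[:,420:]=0;K[:232]=0;K[290:]=0
        pp=C[K>0]; r=cv2.minAreaRect(pp[:,:2].astype(np.float32)); print('holder',r,len(pp),np.median(pp[:,2]))
        K=((np.abs(H-102)<5)).astype(np.uint8); K[:, :240]=0;K[:,300:]=0;K[:235]=0;K[295:]=0
        pp=C[K>0]; print('wheel cloud',cv2.minEnclosingCircle(pp[:,:2].astype(np.float32)),np.median(pp[:,2]))
        K=((np.abs(H-50)<4)).astype(np.uint8); K[:, :200]=0;K[:,340:]=0;K[:200]=0;K[330:]=0
        pp=C[K>0]; print('disc cloud',cv2.minEnclosingCircle(pp[:,:2].astype(np.float32)),np.median(pp[:,2]))
        K=(H>120).astype(np.uint8); K[:, :355]=0;K[:,420:]=0;K[:232]=0;K[290:]=0
        pp=C[K>0]; print('probe cloud',cv2.minEnclosingCircle(pp[:,:2].astype(np.float32)),pp[:,2].max(),np.median(pp[:,2]))
    else:
        m((5,150,80),(20,255,255),(255,200,280,240),'orange',105)
        m((0,150,80),(8,255,255),(380,275,405,305),'pointer',54)
        m((22,120,100),(35,255,255),(355,220,380,238),'spot',56)
def up(img,x0,y0,w,h,k,name): save(cv2.resize(img[y0:y0+h,x0:x0+w],None,fx=k,fy=k,interpolation=cv2.INTER_CUBIC),name)
up(d['img'],210,190,130,140,4,'c_disc.png'); up(d['img'],350,170,130,180,3,'c_hold.png')
E
```

```text
top spot [287.5 295.5] 24 plane [438.7  92.5  56. ] cloud med [438.7  92.5  56.4] zmax 59.3
top blue [287.7 295.5] 234 plane [438.8  92.1  56. ] cloud med [439.3  92.   55.7] zmax 61.2
top pointer [257.4 208.7] 40 plane [633.2 167.6  54. ] cloud med [633.5 167.6  54.2] zmax 60.5
top orange [394.2 259.2] 100 plane [ 527.  -133.9  135. ] cloud med [ 527.4 -133.9  133.8] zmax 1058.8
top greenpl [300.8 247.1] 277 plane [548.6  66.   56. ] cloud med [548.7  65.9  55.7] zmax 1058.8
top copper [239.5 282.5] 314 plane [464.7 201.7  56. ] cloud med [465.1 201.9  55.7] zmax 60.6
top wheel [271.6 262.5] 75 plane [512.3 125.2 102. ] cloud med [512.6 116.8 101.2] zmax 104.6
top disc [265.3 261.6] 7279 plane [513.3 146.1  50. ] cloud med [516.8 146.8  49.5] zmax 1058.8
holder ((526.469482421875, -136.09107971191406), (80.54884338378906, 79.89631652832031), 81.86459350585938) 1118 69.1090303131642
wheel cloud ((506.22894287109375, 133.66360473632812), 26.405960083007812) 102.23684249654087
disc cloud ((519.0140991210938, 137.51593017578125), 127.71832275390625) 49.807073152744465
probe cloud ((524.8260498046875, -70.21951293945312), 76.0801773071289) 1058.761508283767 133.98566943649
scene orange [265.3 219.5] 211 plane [ 527.4 -140.2  105. ] cloud med [ 536.8 -136.6  111. ] zmax 137.5
scene pointer [394.4 287.3] 108 plane [657.3 165.7  54. ] cloud med [641.5 165.6  42.1] zmax 58.6
scene spot [367.1 226.9] 10 plane [436.9  87.   56. ] cloud med [436.4  87.   56. ] zmax 57.5
```

```bash
python3 - <<'E'
from h import *
a=cv2.imread('pics/c_disc.png');b=cv2.imread('pics/c_hold.png');H=max(a.shape[0],b.shape[0])
p=lambda x:cv2.copyMakeBorder(x,0,H-x.shape[0],0,0,0)
c=np.hstack([p(a),p(b)]);print(c.shape);cv2.imwrite('pics/c_both.png',cv2.resize(c,None,fx=.85,fy=.85))
E
```

```text
(560, 910, 3)
```

View pics/c_both.png

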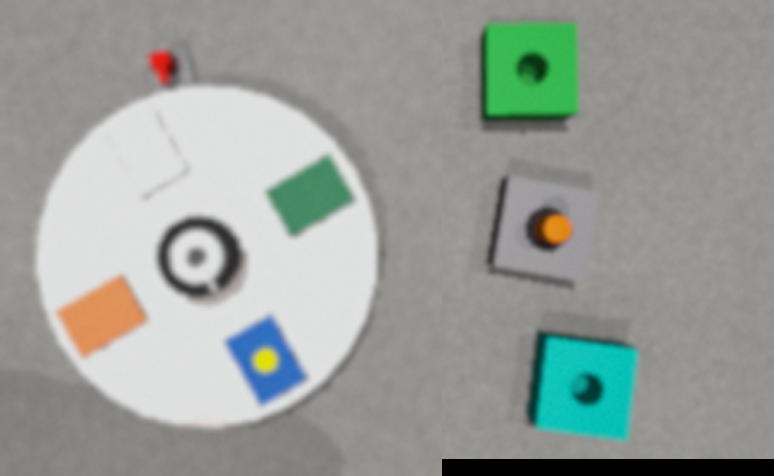

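The crop confirms it: the grey middle block at (390,259) holds the orange probe, while the green and turquoise ones are empty look-alikes. The marked plate is the blue one with the yellow spot. Next I'll refine the pointer direction and read the tool axes.

```bash
python3 - <<'E'
from h import *
from scipy.spatial.transform import Rotation as Ro
A=np.array([506.5,133.8])
for n,box in(('top',(240,190,280,222)),('scene',(375,265,410,310))):
    q=load(n);C=cloud(q);hsv=cv2.cvtColor(q['img'],cv2.COLOR_RGB2HSV)
    M=((hsv[...,1]>110)&((hsv[...,0]<12)|(hsv[...,0]>168)));x0,y0,x1,y1=box
    K=np.zeros_like(M);K[y0:y1,x0:x1]=M[y0:y1,x0:x1]
    P=C[K]; print(n,len(P),'z',np.percentile(P[:,2],[0,25,50,75,100]).round(1))
    for lo,hi in((50,58),(20,50)):
        p=P[(P[:,2]>lo)&(P[:,2]<hi)]
        if len(p): r=p[:,:2]-A; print(lo,len(p),p.mean(0).round(1),'r',np.linalg.norm(r.mean(0)).round(1),'ang',np.degrees(np.arctan2(*r.mean(0)[::-1])).round(2), 'ext',p.min(0).round(1),p.max(0).round(1))
T=load('top')['camera_from_world'];print('cam',-(T[:3,:3].T@T[:3,3]))
o=ctrl.get_obs();R=Ro.from_rotvec(o['orientation']).as_matrix();print(R.round(3),o['ee_pos'])
print('tool x yaw',np.degrees(np.arctan2(R[1,0],R[0,0])))
q=load('top');C=cloud(q)
save(cv2.resize(q['img'][195:225,240:285],None,fx=12,fy=12,interpolation=cv2.INTER_NEAREST),'c_pt.png')
H=C[...,2];P=C[230:290,355:420].reshape(-1,3)
p=P[(P[:,2]>131)&(P[:,2]<138)];print('probe top',len(p),p.mean(0),cv2.minEnclosingCircle(p[:,:2].astype(np.float32)))
E
```

```text
top 51 z [-0.8 51.1 54.  55.8 60.5]
50 41 [633.1 168.6  54.3] r 131.3 ang 15.38 ext [620.9 161.9  50.3] [641.5 176.2  57.7]
20 7 [634.3 166.2  40.8] r 131.8 ang 14.21 ext [630.5 162.9  21. ] [642.  171.9  49.8]
scene 134 z [ 8.9 26.4 39.7 52.5 58.6]
50 38 [637.5 164.8  54.1] r 134.6 ang 13.3 ext [625.1 159.5  50.7] [644.9 172.1  57.7]
20 76 [641.4 166.2  35.7] r 138.8 ang 13.52 ext [613.3 158.9  20.3] [646.6 172.8  50. ]
cam [ 523.85738654    5.85440815 1058.76150828]
[[ 0.411 -0.001 -0.912]
 [ 0.912 -0.001  0.411]
 [-0.001 -1.     0.   ]] [256.78103268 569.24798641 195.28806065]
tool x yaw 65.71650795595315
probe top 96 [ 526.68227187 -135.69214918  133.97050118] ((526.5223388671875, -135.93096923828125), 11.63980770111084)
```

View pics/c_pt.png

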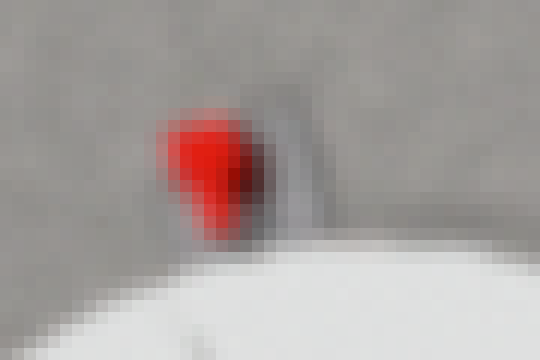

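Request:
jog_arm:
  steps:
    - {"dp": [0.26, -0.45, 0], "turn": [0, 0, -0.035], "claw": 1}
    - {"dp": [0.52, -0.9, 0], "turn": [0, 0, -0.07], "claw": 1}
    - {"dp": [0.52, -0.9, 0], "turn": [0, 0, -0.1], "claw": 1}
    - {"dp": [0.52, -0.9, 0], "turn": [0, 0, -0.125], "claw": 1}

```text
t: 0.43
ee_pos: [299.2, 495.1, 194.9]
orientation: [-1.492, -0.582, 0.586]
ft_force: [-0.6, 1.2, 1.2]
width: 87.4
```

Request:
jog_arm:
  steps:
    - {"dp": [0.26, -0.45, 0], "turn": [0, 0, -0.035], "claw": 1}
    - {"dp": [0.52, -0.9, 0], "turn": [0, 0, -0.07], "claw": 1}
    - {"dp": [0.52, -0.9, 0], "turn": [0, 0, -0.1], "claw": 1}
    - {"dp": [0.52, -0.9, 0], "turn": [0, 0, -0.125], "claw": 1}

```text
t: 0.77
ee_pos: [341.6, 420.9, 194.7]
orientation: [-1.555, -0.269, 0.274]
ft_force: [1.1, -0.5, 0.3]
width: 87.9
```

Request:
jog_arm:
  steps:
    - {"dp": [0.26, -0.45, 0], "turn": [0, 0, -0.035], "claw": 1}
    - {"dp": [0.52, -0.9, 0], "turn": [0, 0, -0.07], "claw": 1}
    - {"dp": [0.52, -0.9, 0], "turn": [0, 0, -0.1], "claw": 1}
    - {"dp": [0.52, -0.9, 0], "turn": [0, 0, -0.125], "claw": 1}

```text
t: 1.1
ee_pos: [384.0, 346.7, 194.4]
orientation: [-1.572, 0.046, -0.04]
ft_force: [-0.1, 0.2, 0.1]
width: 87.9
```

Request:
jog_arm:
  steps:
    - {"dp": [0.26, -0.45, 0], "turn": [0, 0, -0.035], "claw": 1}
    - {"dp": [0.52, -0.9, 0], "turn": [0, 0, -0.07], "claw": 1}
    - {"dp": [0.52, -0.9, 0], "turn": [0, 0, -0.1], "claw": 1}
    - {"dp": [0.52, -0.9, 0], "turn": [0, 0, -0.125], "claw": 1}

```text
t: 1.43
ee_pos: [426.4, 272.6, 194.1]
orientation: [-1.543, 0.361, -0.354]
ft_force: [0.2, 0.1, 0.1]
width: 88.0
```

Request:
jog_arm:
  steps:
    - {"dp": [0.26, -0.45, 0], "turn": [0, 0, -0.035], "claw": 1}
    - {"dp": [0.52, -0.9, 0], "turn": [0, 0, -0.07], "claw": 1}
    - {"dp": [0.52, -0.9, 0], "turn": [0, 0, -0.1], "claw": 1}
    - {"dp": [0.52, -0.9, 0], "turn": [0, 0, -0.125], "claw": 1}

```text
t: 1.77
ee_pos: [468.9, 198.5, 193.9]
orientation: [-1.466, 0.673, -0.665]
ft_force: [-0.5, -0.6, -0.0]
width: 87.5
```

Request:
jog_arm:
  steps:
    - {"dp": [0.23, -0.4, 0], "turn": [0, 0, -0.035], "claw": 1}
    - {"dp": [0.47, -0.81, 0], "turn": [0, 0, -0.07], "claw": 1}
    - {"dp": [0.47, -0.81, 0], "turn": [0, 0, -0.1], "claw": 1}
    - {"dp": [0.47, -0.81, 0], "turn": [0, 0, -0.122], "claw": 1}
    - {"dp": [0.47, -0.81, 0], "turn": [0, 0, -0.122], "claw": 1}

```text
t: 2.18
ee_pos: [506.5, 132.8, 193.5]
orientation: [-1.347, 0.97, -0.96]
ft_force: [-0.2, 0.5, -0.5]
width: 87.9
```

```bash
cat >> h.py <<'E'
from scipy.spatial.transform import Rotation as Ro
def st():
    o=ctrl.get_obs();R=Ro.from_rotvec(o['orientation']).as_matrix()
    print('t',round(o['t'],2),'p',o['ee_pos'].round(1),'yaw',np.degrees(np.arctan2(R[1,0],R[0,0])).round(2),'down',R[:,1].round(4),'x',R[:,0].round(3),'F',o['ft_force'].round(1),'M',o['moment'].round(2),'w',round(o['width'],1),'q',o['qpos'].round(2))
E
python3 -c "
from h import *
st()"
```

```text
t 2.18 p [506.5 132.8 193.5] yaw -71.28 down [-0.0052  0.0028 -1.    ] x [ 0.321 -0.947 -0.004] F [-0.2  0.5 -0.5] M [-0.04  0.11  0.01] w 87.9 q [0.23 0.28 1.85 0.   1.01 1.47]
```

Request:
jog_arm:
  steps:
    - {"dp": [0, 0.01, -0.3], "turn": [0, 0, 0], "claw": 1}
    - {"dp": [0, 0.01, -0.6], "turn": [0, 0, 0], "claw": 1}
    - {"dp": [0, 0.01, -0.8], "turn": [0, 0, 0], "claw": 1}

```text
t: 2.43
ee_pos: [505.4, 133.7, 127.9]
orientation: [-1.349, 0.969, -0.957]
ft_force: [0.5, 0.2, -0.5]
width: 87.7
```

Request:
jog_arm:
  steps:
    - {"dp": [0, 0, -0.25], "turn": [0, 0, 0], "claw": 1}
    - {"dp": [0, 0, -0.5], "turn": [0, 0, 0], "claw": 1}
    - {"dp": [0, 0, -0.72], "turn": [0, 0, 0], "claw": 1}
    - {"dp": [0, 0, -0.72], "turn": [0, 0, 0], "claw": 1}

```text
t: 2.77
ee_pos: [502.7, 133.5, 67.2]
orientation: [-1.355, 0.97, -0.953]
ft_force: [-0.5, 0.2, -0.4]
width: 87.9
```

```bash
python3 -c "
from h import *
st();d=grab('scene');save(cv2.resize(d['img'][130:330,260:520],None,fx=3,fy=3),'grip1.png')"
```

```text
t 2.77 p [502.7 133.5  67.2] yaw -70.93 down [-0.0124  0.0011 -0.9999] x [ 0.327 -0.945 -0.005] F [-0.5  0.2 -0.4] M [-0.07  0.21  0.06] w 87.9 q [0.23 0.47 1.93 0.01 0.75 1.47]
```

View pics/grip1.png

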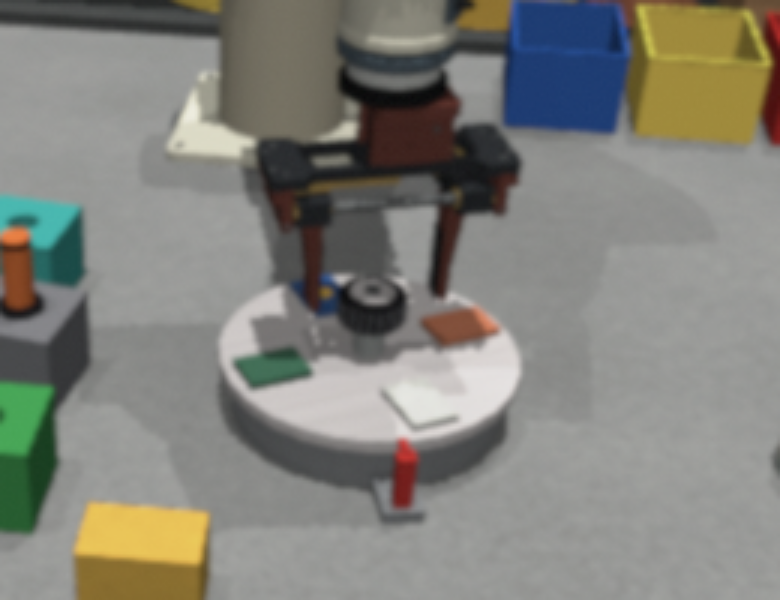

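Request:
jog_arm:
  steps:
    - {"dp": [0.05, 0, 0.06], "turn": [0, -0.004, 0], "claw": 1}
    - {"dp": [0.05, 0, 0.06], "turn": [0, -0.004, 0], "claw": 1}
    - {"dp": [0.05, 0, 0.06], "turn": [0, -0.004, 0], "claw": 1}

```text
t: 3.07
ee_pos: [508.8, 134.1, 75.1]
orientation: [-1.344, 0.958, -0.962]
ft_force: [-0.2, -0.3, 0.4]
width: 88.0
```

```bash
python3 -c "
from h import *
st()"
```

```text
t 3.07 p [508.8 134.1  75.1] yaw -70.92 down [ 0.0048  0.0021 -1.    ] x [ 0.327 -0.945 -0.   ] F [-0.2 -0.3  0.4] M [-0.04  0.14  0.04] w 88.0 q [0.23 0.46 1.93 0.   0.75 1.47]
```

Request:
jog_arm:
  steps:
    - {"dp": [-0.025, 0, -0.035], "turn": [0, 0.001, 0], "claw": 1}
    - {"dp": [-0.025, 0, -0.035], "turn": [0, 0.001, 0], "claw": 1}
    - {"dp": [-0.025, 0, -0.035], "turn": [0, 0.001, 0], "claw": 0.6}
    - {"dp": [-0.025, 0, -0.035], "turn": [0, 0.001, 0], "claw": 0.4}
    - {"dp": [-0.025, 0, -0.035], "turn": [0, 0.001, 0], "claw": 0.4}
    - {"dp": [-0.025, 0, -0.035], "turn": [0, 0.001, 0], "claw": 0.4}
    - {"dp": [-0.025, 0, -0.035], "turn": [0, 0.001, 0], "claw": 0.4}
    - {"dp": [-0.025, 0, -0.035], "turn": [0, 0.001, 0], "claw": 0.4}

```text
t: 3.73
ee_pos: [507.4, 132.6, 72.3]
orientation: [-1.348, 0.957, -0.961]
ft_force: [6.9, -25.5, -3.4]
width: 51.3
```

```bash
python3 -c "
from h import *
st()"
```

```text
t 3.73 p [507.4 132.6  72.3] yaw -70.81 down [ 2.5e-03 -5.0e-04 -1.0e+00] x [ 0.329 -0.944  0.001] F [  6.9 -25.5  -3.4] M [-4.41 -1.21 -0.04] w 51.3 q [ 0.23  0.46  1.93 -0.    0.75  1.47]
```

Request:
jog_arm:
  steps:
    - {"dp": [0, 0, 0], "turn": [0, 0, 0], "claw": 0.4}
    - {"dp": [0, 0, 0], "turn": [0, 0, 0], "claw": 0.4}
    - {"dp": [0, 0, 0], "turn": [0, 0, 0.01], "claw": 0.4}
    - {"dp": [0, 0, 0], "turn": [0, 0, 0.03], "claw": 0.4}
    - {"dp": [0, 0, 0], "turn": [0, 0, 0.06], "claw": 0.4}
    - {"dp": [0, 0, 0], "turn": [0, 0, 0.09], "claw": 0.4}
    - {"dp": [0, 0, 0], "turn": [0, 0, 0.12], "claw": 0.4}
    - {"dp": [0, 0, 0], "turn": [0, 0, 0.14], "claw": 0.4}
    - {"dp": [0, 0, 0], "turn": [0, 0, 0.15], "claw": 0.4}
    - {"dp": [0, 0, 0], "turn": [0, 0, 0.15], "claw": 0.4}

```text
t: 4.57
ee_pos: [507.4, 132.3, 72.2]
orientation: [-1.486, 0.595, -0.598]
ft_force: [0.5, -4.0, 0.7]
width: 50.5
```

```bash
python3 -c "
from h import *
st()"
```

```text
t 4.57 p [507.4 132.3  72.2] yaw -43.72 down [ 2.5e-03  1.0e-04 -1.0e+00] x [ 0.723 -0.691  0.002] F [ 0.5 -4.   0.7] M [-0.7  -0.09  0.06] w 50.5 q [ 0.23  0.46  1.93 -0.    0.75  1.  ]
```

Request:
jog_arm:
  steps:
    - {"dp": [0, 0, 0], "turn": [0, 0, 0.02], "claw": 0.4}
    - {"dp": [0, 0, 0], "turn": [0, 0, 0.05], "claw": 0.4}
    - {"dp": [0, 0, 0], "turn": [0, 0, 0.085], "claw": 0.4}
    - {"dp": [0, 0, 0], "turn": [0, 0, 0.12], "claw": 0.4}
    - {"dp": [0, 0, 0], "turn": [0, 0, 0.155], "claw": 0.4}
    - {"dp": [0, 0, 0], "turn": [0, 0, 0.19], "claw": 0.4}
    - {"dp": [0, 0, 0], "turn": [0, 0, 0.225], "claw": 0.4}
    - {"dp": [0, 0, 0], "turn": [0, 0, 0.26], "claw": 0.4}
    - {"dp": [0, 0, 0], "turn": [0, 0, 0.29], "claw": 0.4}
    - {"dp": [0, 0, 0], "turn": [0, 0, 0.32], "claw": 0.4}
    - {"dp": [0, 0, 0], "turn": [0, 0, 0.33], "claw": 0.4}
    - {"dp": [0, 0, 0], "turn": [0, 0, 0.33], "claw": 0.4}

```text
t: 5.57
ee_pos: [507.1, 132.4, 72.2]
orientation: [-1.558, -0.216, 0.214]
ft_force: [-0.3, -1.6, 1.1]
width: 50.1
```

```bash
python3 -c "
from h import *
st();d=grab('top');save(cv2.resize(d['img'][160:340,180:440],None,fx=3,fy=3),'turn1.png')"
```

```text
t 5.57 p [507.1 132.4  72.2] yaw 15.68 down [ 6.0e-04  2.2e-03 -1.0e+00] x [0.963 0.27  0.001] F [-0.3 -1.6  1.1] M [-0.3   0.21  0.07] w 50.1 q [ 0.23  0.46  1.93  0.    0.75 -0.04]
```

View pics/turn1.png

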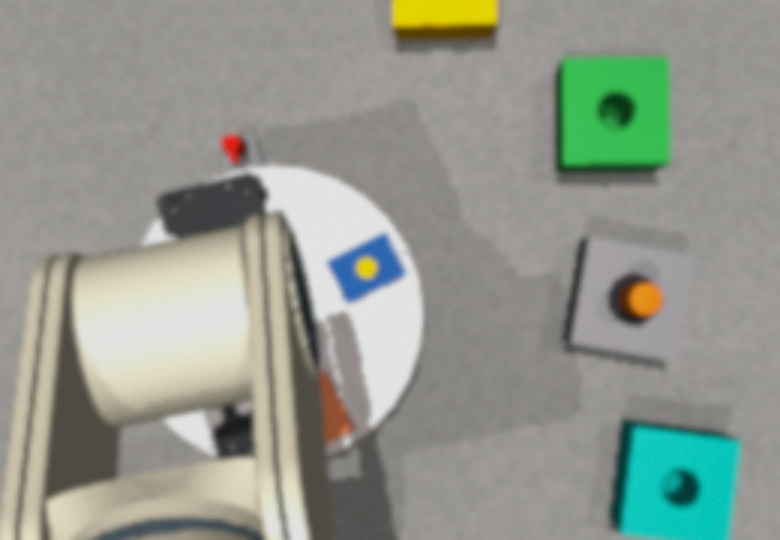

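The table follows: the blue plate is now at full-image (302,249), and the orange probe and its neighbours are untouched.

```bash
python3 -c "
from h import *
d=load('top');hsv=cv2.cvtColor(d['img'],cv2.COLOR_RGB2HSV)
A=np.array([506.5,133.8])
for nm,lo,hi in(('spot',(22,150,100),(35,255,255)),('blue',(105,120,80),(125,255,255))):
    M=cv2.inRange(hsv,lo,hi);K=np.zeros_like(M);K[225:270,280:325]=M[225:270,280:325]
    m=cv2.moments(K if nm=='spot' else cv2.morphologyEx(K,cv2.MORPH_CLOSE,np.ones((9,9))),True);u,v=m['m10']/m['m00'],m['m01']/m['m00']
    p=toplane(d,u,v,56)[:2]-A;print(nm,u,v,p,np.linalg.norm(p),np.degrees(np.arctan2(p[1],p[0])))
"
```

```text
spot 301.82608695652175 249.0 [ 37.81621499 -70.24785397] 79.77986652789893 -61.70528459448381
blue 301.8923611111111 248.85069444444446 [ 38.15825999 -70.38708396] 80.06493860744689 -61.53698438188022
```

Request:
jog_arm:
  steps:
    - {"dp": [0, 0, 0], "turn": [0, 0, 0.02], "claw": 0.4}
    - {"dp": [0, 0, 0], "turn": [0, 0, 0.05], "claw": 0.4}
    - {"dp": [0, 0, 0], "turn": [0, 0, 0.085], "claw": 0.4}
    - {"dp": [0, 0, 0], "turn": [0, 0, 0.12], "claw": 0.4}
    - {"dp": [0, 0, 0], "turn": [0, 0, 0.155], "claw": 0.4}
    - {"dp": [0, 0, 0], "turn": [0, 0, 0.19], "claw": 0.4}
    - {"dp": [0, 0, 0], "turn": [0, 0, 0.225], "claw": 0.4}
    - {"dp": [0, 0, 0], "turn": [0, 0, 0.26], "claw": 0.4}
    - {"dp": [0, 0, 0], "turn": [0, 0, 0.29], "claw": 0.4}
    - {"dp": [0, 0, 0], "turn": [0, 0, 0.3], "claw": 0.4}
    - {"dp": [0, 0, 0], "turn": [0, 0, 0.3], "claw": 0.4}

```text
t: 6.53
ee_pos: [506.9, 132.2, 72.2]
orientation: [-1.355, -0.942, 0.943]
ft_force: [0.2, -3.2, 2.2]
width: 50.2
```

```bash
python3 -c "
from h import *
st()"
```

```text
t 6.53 p [506.9 132.2  72.2] yaw 69.55 down [-0.0019  0.0016 -1.    ] x [0.349 0.937 0.001] F [ 0.2 -3.2  2.2] M [-0.42  0.13  0.11] w 50.2 q [ 0.23  0.46  1.93  0.    0.75 -0.98]
```

Request:
jog_arm:
  steps:
    - {"dp": [0, 0, 0], "turn": [0, 0, 0.02], "claw": 0.4}
    - {"dp": [0, 0, 0], "turn": [0, 0, 0.05], "claw": 0.4}
    - {"dp": [0, 0, 0], "turn": [0, 0, 0.085], "claw": 0.4}
    - {"dp": [0, 0, 0], "turn": [0, 0, 0.11], "claw": 0.4}
    - {"dp": [0, 0, 0], "turn": [0, 0, 0.127], "claw": 0.4}
    - {"dp": [0, 0, 0], "turn": [0, 0, 0.128], "claw": 0.4}
    - {"dp": [0, 0, 0], "turn": [0, 0, 0.128], "claw": 0.4}
    - {"dp": [0, 0, 0], "turn": [0, 0, 0.128], "claw": 0.4}

```text
t: 7.2
ee_pos: [506.9, 132.1, 72.2]
orientation: [-1.187, -1.239, 1.241]
ft_force: [-0.3, -2.9, 0.9]
width: 50.1
```

```bash
python3 -c "
from h import *
st();d=grab('top');s=grab('scene')
a=cv2.resize(d['img'][170:330,200:340],None,fx=3,fy=3);b=cv2.resize(s['img'][170:330,310:450],None,fx=3,fy=3);save(np.hstack([a,b])[:,:800],'turn2.png')"
```

```text
t 7.2 p [506.9 132.1  72.2] yaw 92.44 down [-2.4e-03  5.0e-04 -1.0e+00] x [-0.043  0.999  0.001] F [-0.3 -2.9  0.9] M [-0.56  0.09  0.01] w 50.1 q [ 0.23  0.46  1.93  0.    0.75 -1.38]
```

View pics/turn2.png

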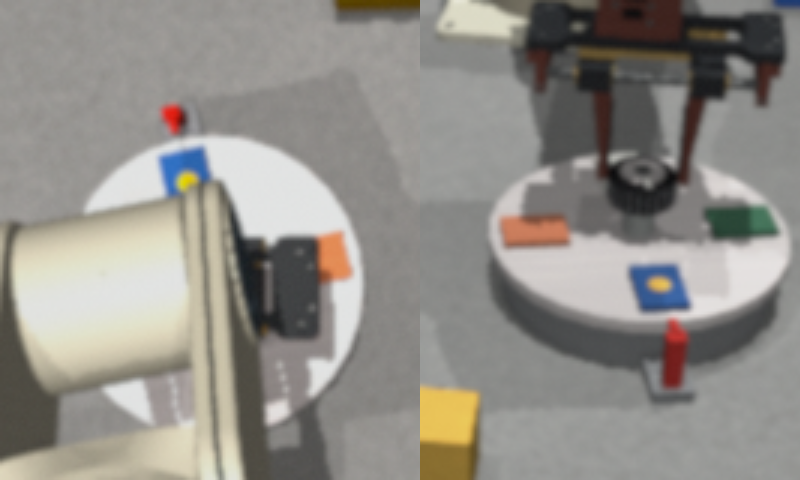

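Request:
jog_arm:
  steps:
    - {"dp": [0, 0, 0], "turn": [0, 0, 0], "claw": 0.7}
    - {"dp": [0, 0, 0], "turn": [0, 0, 0], "claw": 0.9}
    - {"dp": [0, 0, 0], "turn": [0, 0, 0], "claw": 0.9}
    - {"dp": [0, 0, 0], "turn": [0, 0, 0], "claw": 0.9}
    - {"dp": [0, 0, 0.3], "turn": [0, 0, 0], "claw": 0.9}
    - {"dp": [0, 0, 0.7], "turn": [0, 0, 0], "claw": 0.9}
    - {"dp": [0, 0, 1], "turn": [0, 0, 0], "claw": 0.9}

```text
t: 7.88
ee_pos: [506.9, 132.3, 153.5]
orientation: [-1.186, -1.239, 1.242]
ft_force: [0.7, 0.1, -0.3]
width: 78.8
```

Request:
jog_arm:
  steps:
    - {"dp": [0, -0.5, 0.3], "turn": [0, 0, 0], "claw": 0.9}
    - {"dp": [0, -1, 0.6], "turn": [0, 0, 0], "claw": 0.9}
    - {"dp": [0, -1, 0.6], "turn": [0, 0, 0], "claw": 0.9}

```text
t: 8.13
ee_pos: [508.5, 49.8, 204.8]
orientation: [-1.191, -1.242, 1.239]
ft_force: [0.5, -0.1, 0.1]
width: 78.9
```

Request:
jog_arm:
  steps:
    - {"dp": [0, -0.5, 0], "turn": [0, 0, 0], "claw": 0.9}
    - {"dp": [0, -1, 0], "turn": [0, 0, 0], "claw": 0.9}
    - {"dp": [0, -1, 0], "turn": [0, 0, 0], "claw": 0.9}

```text
t: 8.38
ee_pos: [508.6, -35.1, 205.1]
orientation: [-1.195, -1.239, 1.237]
ft_force: [0.3, -0.2, 0.5]
width: 79.3
```

Request:
jog_arm:
  steps:
    - {"dp": [0.1, -0.5, 0], "turn": [0, 0, 0], "claw": 0.9}
    - {"dp": [0.2, -1, 0], "turn": [0, 0, 0], "claw": 0.9}
    - {"dp": [0.2, -1, 0], "turn": [0, 0, 0], "claw": 0.9}

```text
t: 8.63
ee_pos: [526.0, -119.4, 205.1]
orientation: [-1.198, -1.237, 1.234]
ft_force: [0.3, 0.1, -0.0]
width: 79.0
```

```bash
python3 -c "
from h import *
st();d=grab('top');s=grab('scene')
a=cv2.resize(d['img'][170:330,200:340],None,fx=3,fy=3);b=cv2.resize(s['img'][170:330,310:450],None,fx=3,fy=3);save(np.hstack([a,b])[:,:800],'turn3.png')"
```

```text
t 8.63 p [ 526.  -119.4  205.1] yaw 91.99 down [ 0.0051 -0.0028 -1.    ] x [-0.035  0.999 -0.003] F [ 0.3  0.1 -0. ] M [ 0.05 -0.05 -0.05] w 79.0 q [-0.24  0.28  1.82 -0.    1.04 -1.85]
```

View pics/turn3.png

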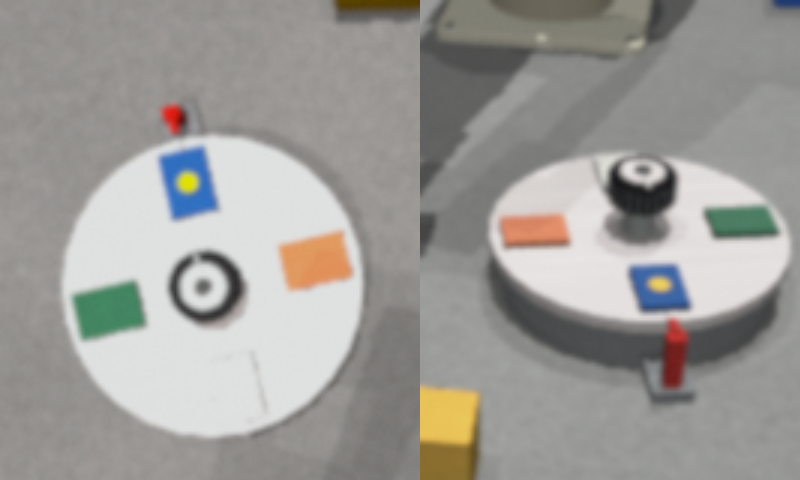

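The plate is now next to the pointer in both views (top crop: spot at (187,182), pointer at (173,117)). I'll measure the angles.

```bash
cat > ang.py <<'E'
from h import *
def run(n,boxes):
    d=load(n);hsv=cv2.cvtColor(d['img'],cv2.COLOR_RGB2HSV);C=cloud(d);out={}
    cols={'spot':((22,120,100),(35,255,255)),'blue':((105,120,60),(125,255,255)),'green':((45,60,30),(85,255,200)),'copper':((4,90,100),(17,255,255)),'red':((0,170,150),(7,255,255))}
    for k,(x0,y0,x1,y1) in boxes.items():
        M=cv2.inRange(hsv,*cols[k]);K=np.zeros_like(M);K[y0:y1,x0:x1]=M[y0:y1,x0:x1]
        if k=='blue': K=cv2.morphologyEx(K,cv2.MORPH_CLOSE,np.ones((9,9)))
        if k=='red': K[(C[...,2]<49)|(C[...,2]>60)]=0
        m=cv2.moments(K,True);u,v=m['m10']/m['m00'],m['m01']/m['m00']
        out[k]=toplane(d,u,v,54 if k=='red' else 56)[:2]; print(n,k,round(u,1),round(v,1),int(m['m00']),out[k].round(1))
    A=(out['green']+out['copper'])/2;print('axis',A.round(1))
    w=out['copper']-out['green'];print('cross dir+90',(np.degrees(np.arctan2(w[1],w[0]))+90).round(2), 'sep',np.linalg.norm(w).round(1))
    for k in('spot','blue','red'):
        p=out[k]-A;print(k,np.linalg.norm(p).round(1),np.degrees(np.arctan2(p[1],p[0])).round(2))
run('top',dict(spot=(250,215,280,250),blue=(245,210,285,250),green=(220,258,252,290),copper=(290,245,320,270),red=(245,195,275,220)))
run('scene',dict(spot=(375,255,405,280),blue=(375,250,405,280),green=(540,0,541,1) and (540,230,570,255) if False else (543,235,575,255) if False else (540-0,0,541,1) if False else (543-0,0,0,0) if False else (540,230,572,252) if False else (543,0,544,1) if False else (543,0,544,1) if False else (540,0,541,1) if False else (403,235,432,252),copper=(333,238,362,254),red=(385,270,405,305)))
E
sed -i 's/green=(540,0,541,1) and.*(403,235,432,252),/green=(403,235,432,252),/' ang.py; python3 ang.py
```

```text
top spot 262.1 230.5 27 [583.7 154.9]
top blue 262.2 230.5 293 [583.7 154.6]
top green 235.8 273.0 303 [485.8 210.8]
top copper 304.6 256.6 316 [527.3  56.7]
top red 257.1 208.5 28 [633.5 168.4]
axis [506.5 133.8]
cross dir+90 15.07 sep 159.6
spot 80.0 15.33
blue 79.9 15.13
red 131.6 15.26
scene spot 389.2 264.2 14 [582.5 150.2]
scene blue 389.3 265.5 194 [587.1 150.6]
scene green 416.8 243.4 165 [488.9 206.9]
scene copper 347.4 246.4 198 [530.3  52. ]
scene red 394.9 281.2 21 [637.3 165.6]
axis [509.6 129.5]
cross dir+90 14.96 sep 160.4
spot 75.8 15.86
blue 80.3 15.22
red 132.7 15.78
```

Both views put spot and pointer within about 0.6° of each other (top: 15.1–15.3° against 15.3°), so the table is set. Next is the probe.

Request:
jog_arm:
  steps:
    - {"dp": [0.01, -0.22, -0.2], "turn": [0.001, 0.0016, 0], "claw": 0.9}
    - {"dp": [0.01, -0.22, -0.35], "turn": [0.001, 0.0016, 0], "claw": 0.9}
    - {"dp": [0.01, -0.22, -0.5], "turn": [0.001, 0.0016, 0], "claw": 0.9}
    - {"dp": [0.01, -0.22, -0.5], "turn": [0.001, 0.0016, 0], "claw": 0.9}
    - {"dp": [0.01, -0.22, -0.5], "turn": [0.001, 0.0016, 0], "claw": 0.9}
    - {"dp": [0.01, -0.22, -0.5], "turn": [0.001, 0.0016, 0], "claw": 0.9}

```text
t: 9.23
ee_pos: [525.6, -132.2, 164.9]
orientation: [-1.188, -1.235, 1.234]
ft_force: [0.1, 0.5, 0.5]
width: 79.2
```

```bash
python3 -c "
from h import *
st()
s=grab('scene');save(cv2.resize(s['img'][130:330,180:440],None,fx=3,fy=3),'pr1.png')"
```

```text
t 9.23 p [ 525.6 -132.2  164.9] yaw 92.06 down [-0.002   0.0028 -1.    ] x [-0.036  0.999  0.003] F [0.1 0.5 0.5] M [ 0.08 -0.04  0.03] w 79.2 q [-0.27  0.34  1.84  0.    0.96 -1.88]
```

View pics/pr1.png

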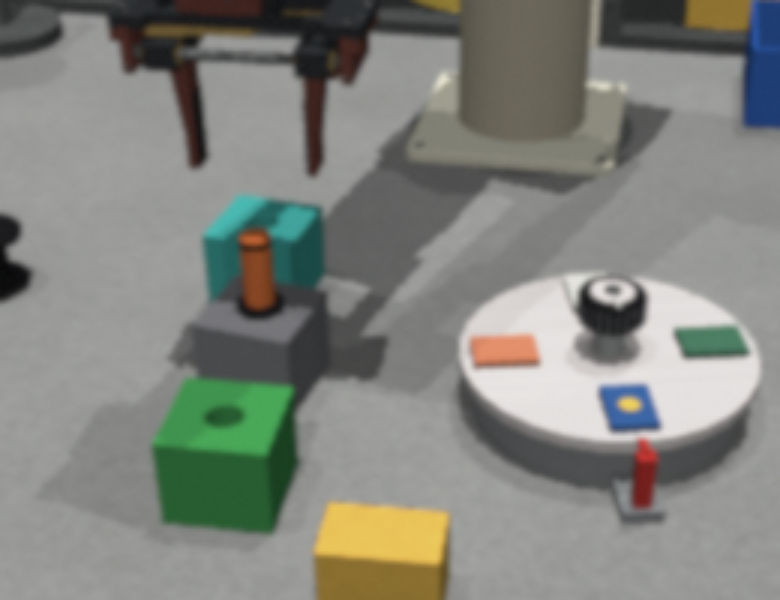

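The jaws straddle the orange probe (crop: fingertips at (195,165) and (315,172), probe top at (256,238)). I'll descend.

Request:
jog_arm:
  steps:
    - {"dp": [0.02, -0.06, -0.1], "turn": [-0.0009, -0.0006, 0], "claw": 0.9}
    - {"dp": [0.02, -0.06, -0.2], "turn": [-0.0009, -0.0006, 0], "claw": 0.9}
    - {"dp": [0.02, -0.06, -0.3], "turn": [-0.0009, -0.0006, 0], "claw": 0.9}
    - {"dp": [0.02, -0.06, -0.3], "turn": [-0.0009, -0.0006, 0], "claw": 0.9}
    - {"dp": [0.02, -0.06, -0.3], "turn": [-0.0009, -0.0006, 0], "claw": 0.9}

```text
t: 9.7
ee_pos: [526.8, -137.2, 140.3]
orientation: [-1.191, -1.235, 1.236]
ft_force: [-1.3, -0.5, -0.0]
width: 78.6
```

```bash
python3 -c "
from h import *
st()"
```

```text
t 9.7 p [ 526.8 -137.2  140.3] yaw 92.04 down [-1.2e-03  2.0e-04 -1.0e+00] x [-0.036  0.999  0.   ] F [-1.3 -0.5 -0. ] M [0.04 0.02 0.03] w 78.6 q [-0.28  0.38  1.85 -0.    0.91 -1.88]
```

Down 46 mm, then close.

Request:
jog_arm:
  steps:
    - {"dp": [0, 0, -0.15], "turn": [0, 0, 0], "claw": 0.9}
    - {"dp": [0, 0, -0.3], "turn": [0, 0, 0], "claw": 0.9}
    - {"dp": [0, 0, -0.45], "turn": [0, 0, 0], "claw": 0.9}
    - {"dp": [0, 0, -0.56], "turn": [0, 0, 0], "claw": 0.9}
    - {"dp": [0, 0, -0.56], "turn": [0, 0, 0], "claw": 0.9}
    - {"dp": [0, 0, -0.56], "turn": [0, 0, 0], "claw": 0.8}

```text
t: 10.2
ee_pos: [526.4, -137.1, 94.8]
orientation: [-1.19, -1.234, 1.236]
ft_force: [0.4, 0.4, -0.1]
width: 75.2
```

```bash
python3 -c "
from h import *
st()"
```

```text
t 10.2 p [ 526.4 -137.1   94.8] yaw 92.04 down [-2.7e-03  7.0e-04 -1.0e+00] x [-0.036  0.999  0.001] F [ 0.4  0.4 -0.1] M [0.04 0.06 0.05] w 75.2 q [-0.28  0.45  1.88 -0.    0.82 -1.88]
```

Request:
jog_arm:
  steps:
    - {"dp": [0.007, 0, 0], "turn": [0, -0.0009, 0], "claw": 0.6}
    - {"dp": [0.007, 0, 0], "turn": [0, -0.0009, 0], "claw": 0.4}
    - {"dp": [0.007, 0, 0], "turn": [0, -0.0009, 0], "claw": 0.3}
    - {"dp": [0.007, 0, 0], "turn": [0, -0.0009, 0], "claw": 0.2}
    - {"dp": [0.007, 0, 0], "turn": [0, -0.0009, 0], "claw": 0.1}
    - {"dp": [0.007, 0, 0], "turn": [0, -0.0009, 0], "claw": 0.1}
    - {"dp": [0.007, 0, 0], "turn": [0, -0.0009, 0], "claw": 0.1}
    - {"dp": [0.007, 0, 0], "turn": [0, -0.0009, 0], "claw": 0.1}

```text
t: 10.87
ee_pos: [527.0, -137.1, 94.9]
orientation: [-1.192, -1.236, 1.235]
ft_force: [-0.0, 0.1, 0.7]
width: 23.0
```

```bash
python3 -c "
from h import *
st()"
```

```text
t 10.87 p [ 527.  -137.1   94.9] yaw 92.04 down [ 2.e-04  6.e-04 -1.e+00] x [-0.036  0.999  0.001] F [-0.   0.1  0.7] M [-0.11  0.    0.07] w 23.0 q [-0.28  0.45  1.88  0.    0.82 -1.88]
```

Request:
jog_arm:
  steps:
    - {"dp": [0, 0, 0], "turn": [0, 0, 0], "claw": 0.05}
    - {"dp": [0, 0, 0], "turn": [0, 0, 0], "claw": 0.05}
    - {"dp": [0, 0, 0.1], "turn": [0, 0, 0], "claw": 0.05}
    - {"dp": [0, 0, 0.25], "turn": [0, 0, 0], "claw": 0.05}
    - {"dp": [0, 0, 0.45], "turn": [0, 0, 0], "claw": 0.05}
    - {"dp": [0, 0, 0.7], "turn": [0, 0, 0], "claw": 0.05}
    - {"dp": [0, 0, 0.95], "turn": [0, 0, 0], "claw": 0.05}
    - {"dp": [0, 0, 1], "turn": [0, 0, 0], "claw": 0.05}
    - {"dp": [0, 0, 1], "turn": [0, 0, 0], "claw": 0.05}

```text
t: 11.62
ee_pos: [528.2, -137.4, 177.0]
orientation: [-1.196, -1.238, 1.234]
ft_force: [-0.2, 0.4, -1.8]
width: 23.2
```

```bash
python3 -c "
from h import *
st()
s=grab('scene');save(cv2.resize(s['img'][100:300,180:440],None,fx=3,fy=3),'pr2.png')"
```

```text
t 11.62 p [ 528.2 -137.4  177. ] yaw 92.04 down [ 4.3e-03 -6.0e-04 -1.0e+00] x [-0.036  0.999 -0.001] F [-0.2  0.4 -1.8] M [ 0.03 -0.   -0.02] w 23.2 q [-0.28  0.33  1.82  0.    0.98 -1.88]
```

View pics/pr2.png

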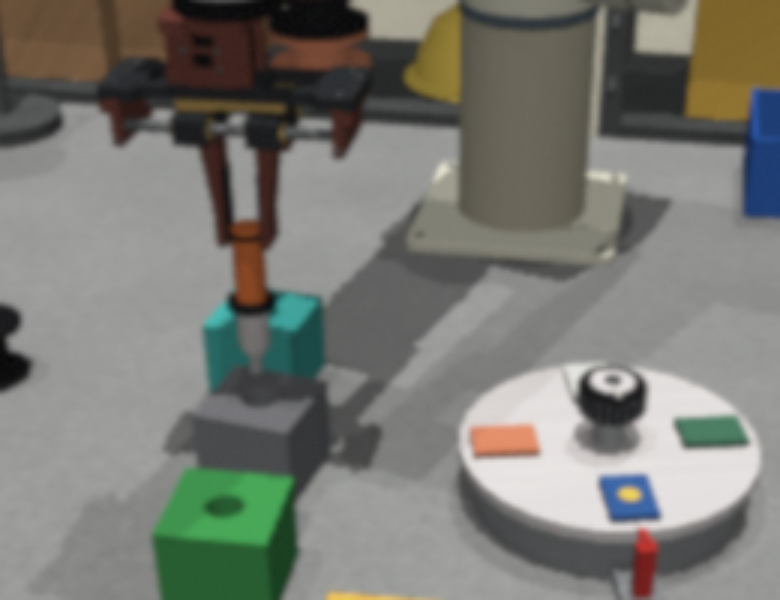

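```bash
python3 -c "
from h import *
s=load('scene');T=s['camera_from_world']
def pr(p):
    c=T[:3,:3]@np.array(p)+T[:3,3];u,v=c[0]/c[2]*f(s)+s['cx'],c[1]/c[2]*f(s)+s['cy'];return round((u-180)*3),round((v-100)*3)
for z in(92,112,152,158,217,177): print(z,pr((528,-137.4,z)))
print('fingers L/R tip',pr((528,-150,177)),pr((528,-124,177)),pr((528,-137,70)))
C=cloud(s);hsv=cv2.cvtColor(s['img'],cv2.COLOR_RGB2HSV)
M=cv2.inRange(hsv,(3,160,80),(16,255,255));M[:165]=0;M[210:]=0;M[:,:250]=0;M[:,275:]=0
P=C[M>0];print(len(P),np.percentile(P[:,2],[1,50,99]),P.mean(0))
"
```

```text
92 (260, 374)
112 (259, 351)
152 (255, 305)
158 (254, 298)
217 (248, 225)
177 (252, 275)
fingers L/R tip (236, 274) (270, 276) (263, 398)
198 [159.93343564 189.11566098 218.13573725] [ 537.45913795 -137.12100203  189.58465968]
```

The grip held: the probe top is at z 217 and the tip at 92, as predicted, and it hangs upright. I'll carry it to above the spot.

Request:
jog_arm:
  steps:
    - {"dp": [0.02, 0.1, 0.3], "turn": [0, 0.0014, 0], "claw": 0.05}
    - {"dp": [0.06, 0.3, 0.3], "turn": [0, 0.0014, 0], "claw": 0.05}
    - {"dp": [0.1, 0.55, 0.3], "turn": [0, 0.0014, 0], "claw": 0.05}
    - {"dp": [0.15, 0.8, 0.3], "turn": [0, 0.0014, 0], "claw": 0.05}
    - {"dp": [0.18, 0.95, 0.3], "turn": [0, 0.0014, 0], "claw": 0.05}

```text
t: 12.08
ee_pos: [540.9, -59.6, 198.3]
orientation: [-1.188, -1.233, 1.237]
ft_force: [0.3, -0.8, -1.5]
width: 23.4
```

Request:
jog_arm:
  steps:
    - {"dp": [0.05, 0.3, 0], "turn": [0, 0, 0], "claw": 0.05}
    - {"dp": [0.1, 0.6, 0], "turn": [0, 0, 0], "claw": 0.05}
    - {"dp": [0.16, 0.9, 0], "turn": [0, 0, 0], "claw": 0.05}
    - {"dp": [0.18, 0.95, 0], "turn": [0, 0, 0], "claw": 0.05}

```text
t: 12.42
ee_pos: [555.1, 19.2, 197.2]
orientation: [-1.185, -1.233, 1.239]
ft_force: [0.6, -0.0, -1.1]
width: 23.4
```

Request:
jog_arm:
  steps:
    - {"dp": [0.05, 0.3, 0], "turn": [0, 0, 0], "claw": 0.05}
    - {"dp": [0.1, 0.55, 0], "turn": [0, 0, 0], "claw": 0.05}
    - {"dp": [0.15, 0.75, 0], "turn": [0, 0, 0], "claw": 0.05}
    - {"dp": [0.18, 0.85, 0], "turn": [0, 0, 0], "claw": 0.05}
    - {"dp": [0.18, 0.85, 0], "turn": [0, 0, 0], "claw": 0.05}

```text
t: 12.83
ee_pos: [569.6, 87.9, 196.5]
orientation: [-1.184, -1.234, 1.241]
ft_force: [-1.0, 0.5, -1.4]
width: 23.4
```

```bash
python3 -c "
from h import *
st()"
```

```text
t 12.83 p [569.6  87.9 196.5] yaw 92.28 down [-0.0071  0.0014 -1.    ] x [-0.04   0.999  0.002] F [-1.   0.5 -1.4] M [ 0.07 -0.01 -0.  ] w 23.4 q [ 0.13  0.35  1.73  0.    1.06 -1.48]
```

Request:
jog_arm:
  steps:
    - {"dp": [0.05, 0.25, 0], "turn": [-0.0005, -0.0023, 0], "claw": 0.05}
    - {"dp": [0.1, 0.5, 0], "turn": [-0.0005, -0.0023, 0], "claw": 0.05}
    - {"dp": [0.15, 0.7, 0], "turn": [-0.0005, -0.0023, 0], "claw": 0.05}
    - {"dp": [0.18, 0.82, 0], "turn": [-0.0005, -0.0023, 0], "claw": 0.05}
    - {"dp": [0.18, 0.82, 0], "turn": [-0.0005, -0.0023, 0], "claw": 0.05}
    - {"dp": [0.18, 0.82, 0], "turn": [-0.0005, -0.0023, 0], "claw": 0.05}
    - {"dp": [0.18, 0.82, 0], "turn": [-0.0005, -0.0023, 0], "claw": 0.05}

```text
t: 13.42
ee_pos: [583.6, 152.7, 196.2]
orientation: [-1.19, -1.238, 1.239]
ft_force: [0.2, 0.3, -1.8]
width: 23.3
```

```bash
python3 -c "
from h import *
st()"
```

```text
t 13.42 p [583.6 152.7 196.2] yaw 92.27 down [-6.e-04 -7.e-04 -1.e+00] x [-0.04   0.999 -0.001] F [ 0.2  0.3 -1.8] M [0.07 0.03 0.02] w 23.3 q [ 0.24  0.39  1.68 -0.    1.07 -1.37]
```

Request:
jog_arm:
  steps:
    - {"dp": [0.007, 0.007, -0.15], "turn": [0, 0, 0], "claw": 0.05}
    - {"dp": [0.007, 0.007, -0.3], "turn": [0, 0, 0], "claw": 0.05}
    - {"dp": [0.007, 0.007, -0.42], "turn": [0, 0, 0], "claw": 0.05}
    - {"dp": [0.007, 0.007, -0.5], "turn": [0, 0, 0], "claw": 0.05}
    - {"dp": [0.007, 0.007, -0.5], "turn": [0, 0, 0], "claw": 0.05}
    - {"dp": [0.007, 0.007, -0.5], "turn": [0, 0, 0], "claw": 0.05}
    - {"dp": [0.007, 0.007, -0.5], "turn": [0, 0, 0], "claw": 0.05}

```text
t: 14.0
ee_pos: [584.4, 153.3, 156.3]
orientation: [-1.19, -1.238, 1.239]
ft_force: [-0.3, -0.0, -1.9]
width: 23.6
```

```bash
python3 -c "
from h import *
st()
s=grab('scene');save(cv2.resize(s['img'][150:320,310:470],None,fx=3.5,fy=3.5,interpolation=cv2.INTER_CUBIC),'pl1.png')
d=grab('top');save(cv2.resize(d['img'][170:330,200:340],None,fx=3.5,fy=3.5),'pl1t.png')
T=s['camera_from_world']
def pr(p):
    c=T[:3,:3]@np.array(p)+T[:3,3];u,v=c[0]/c[2]*f(s)+s['cx'],c[1]/c[2]*f(s)+s['cy'];return round((u-310)*3.5),round((v-150)*3.5)
print(pr((584.2,153.3,71)),pr((584.2,153.3,56)))
"
```

```text
t 14.0 p [584.4 153.3 156.3] yaw 92.27 down [-4.e-04 -7.e-04 -1.e+00] x [-0.04   0.999 -0.001] F [-0.3 -0.  -1.9] M [ 0.04 -0.04 -0.05] w 23.6 q [ 0.24  0.44  1.71 -0.    1.   -1.37]
(284, 382) (282, 402)
```

View pics/pl1.png

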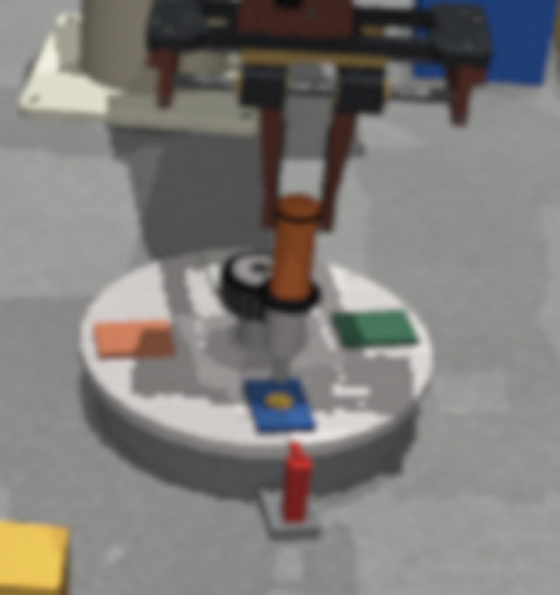

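View pics/pl1t.png

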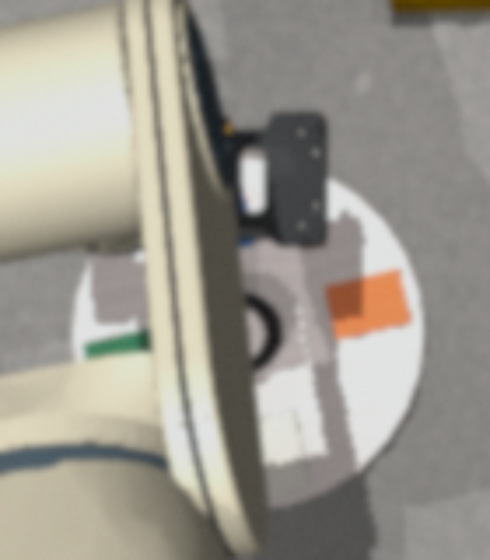

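Scene crop: the tip at (282,380) is directly above the yellow spot at (280,401), matching the predicted (284,382) and (282,402). The top view is blocked by the arm. I'll cross-check with the depth data.

```bash
python3 -c "
from h import *
from scipy.optimize import least_squares
s=load('scene');C=cloud(s);hsv=cv2.cvtColor(s['img'],cv2.COLOR_RGB2HSV)
M=cv2.inRange(hsv,(3,160,80),(16,255,255));M[:205]=0;M[238:]=0;M[:,:380]=0;M[:,405:]=0
M=cv2.erode(M,np.ones((3,3)));P=C[M>0]
print(len(P),P.min(0),P.max(0))
for lo,hi in((140,200),(140,168),(168,200)):
    p=P[(P[:,2]>lo)&(P[:,2]<hi)]
    r=least_squares(lambda c:np.hypot(p[:,0]-c[0],p[:,1]-c[1])-12,[584,150],loss='soft_l1');print(lo,hi,len(p),r.x)
M=cv2.inRange(hsv,(18,120,100),(35,255,255));M[:258]=0;M[272:]=0;M[:,:378]=0;M[:,405:]=0
v,u=np.nonzero(M);print(len(u),u.mean(),v.mean(),C[M>0].mean(0),toplane(s,u.mean(),v.mean(),56))
"
```

```text
158 [586.59874641 143.26707617 140.91914646] [599.44416861 157.84583319 197.65163258]
140 200 158 [583.95382325 149.90812247]
140 168 82 [583.98346702 150.07660614]
168 200 76 [583.93805902 149.64664229]
14 389.5 264.0 [582.66869851 150.73674237  56.7556951 ] [581.61552838 150.72361737  56.        ]
```

The depth data agree to within about 1.5 mm: probe axis at (584,150), spot at (582.6,150.7). I'll descend to just above contact.

Request:
jog_arm:
  steps:
    - {"dp": [0, 0, -0.05], "turn": [0, 0, 0], "claw": 0.05}
    - {"dp": [0, 0, -0.1], "turn": [0, 0, 0], "claw": 0.05}
    - {"dp": [0, 0, -0.14], "turn": [0, 0, 0], "claw": 0.05}
    - {"dp": [0, 0, -0.16], "turn": [0, 0, 0], "claw": 0.05}
    - {"dp": [0, 0, -0.16], "turn": [0, 0, 0], "claw": 0.05}
    - {"dp": [0, 0, -0.16], "turn": [0, 0, 0], "claw": 0.05}

```text
t: 14.6
ee_pos: [584.5, 153.3, 143.8]
orientation: [-1.191, -1.238, 1.239]
ft_force: [-0.9, -0.2, -1.2]
width: 23.1
```

```bash
python3 -c "
from h import *
st()"
```

```text
t 14.6 p [584.5 153.3 143.8] yaw 92.28 down [ 0.e+00 -6.e-04 -1.e+00] x [-0.04   0.999 -0.001] F [-0.9 -0.2 -1.2] M [ 0.09 -0.01  0.07] w 23.1 q [ 0.24  0.46  1.72 -0.    0.97 -1.37]
```

Request:
jog_arm:
  steps:
    - {"dp": [0, 0, -0.02], "turn": [0, 0, 0], "claw": 0.05}
    - {"dp": [0, 0, -0.04], "turn": [0, 0, 0], "claw": 0.05}
    - {"dp": [0, 0, -0.06], "turn": [0, 0, 0], "claw": 0.05}
    - {"dp": [0, 0, -0.06], "turn": [0, 0, 0], "claw": 0.05}
    - {"dp": [0, 0, -0.06], "turn": [0, 0, 0], "claw": 0.05}

```text
t: 15.02
ee_pos: [584.7, 153.4, 139.1]
orientation: [-1.191, -1.238, 1.239]
ft_force: [-0.1, -0.1, -0.2]
width: 23.1
```

Request:
jog_arm:
  steps:
    - {"dp": [0, 0, 0], "turn": [0, 0, 0], "claw": 0.05}

```text
t: 15.1
ee_pos: [584.8, 153.4, 139.2]
orientation: [-1.191, -1.239, 1.238]
ft_force: [-0.0, 0.5, -0.5]
width: 23.3
```

Request:
jog_arm:
  steps:
    - {"dp": [0, 0, 0], "turn": [0, 0, 0], "claw": 0.05}

```text
t: 15.18
ee_pos: [584.9, 153.4, 139.4]
orientation: [-1.191, -1.239, 1.238]
ft_force: [-1.1, 0.4, -0.1]
width: 23.1
```

Request:
jog_arm:
  steps:
    - {"dp": [0, 0, 0], "turn": [0, 0, 0], "claw": 0.05}

```text
t: 15.27
ee_pos: [585.0, 153.4, 139.6]
orientation: [-1.191, -1.239, 1.238]
ft_force: [-0.8, 0.3, -0.7]
width: 23.5
```

Request:
jog_arm:
  steps:
    - {"dp": [-0.009, 0, -0.02], "turn": [0, 0, 0], "claw": 0.05}
    - {"dp": [-0.009, 0, -0.04], "turn": [0, 0, 0], "claw": 0.05}
    - {"dp": [-0.009, 0, -0.058], "turn": [0, 0, 0], "claw": 0.05}
    - {"dp": [-0.009, 0, -0.058], "turn": [0, 0, 0], "claw": 0.05}
    - {"dp": [-0.009, 0, -0.058], "turn": [0, 0, 0], "claw": 0.05}
    - {"dp": [-0.009, 0, -0.058], "turn": [0, 0, 0], "claw": 0.05}
    - {"dp": [-0.009, 0, -0.058], "turn": [0, 0, 0], "claw": 0.05}

```text
t: 15.85
ee_pos: [584.4, 153.4, 135.0]
orientation: [-1.191, -1.239, 1.238]
ft_force: [0.5, -0.1, 2.5]
width: 23.3
```

```bash
python3 -c "
from h import *
F=[]
for i in range(5):
    s=grab('scene');o=ctrl.get_obs();F.append([*o['ft_force'],o['ee_pos'][2]])
print(np.round(F,2),np.mean(F,0));st()
save(cv2.resize(s['img'][150:320,310:470],None,fx=3.5,fy=3.5,interpolation=cv2.INTER_CUBIC),'pl2.png')
"
```

```text
[[ 8.0000e-02 -9.2000e-01  1.0400e+00  1.3496e+02]
 [ 1.7000e-01  1.3000e-01  9.0000e-01  1.3498e+02]
 [ 7.2000e-01  4.3000e-01  2.5800e+00  1.3497e+02]
 [ 2.1000e-01  2.9000e-01  1.6500e+00  1.3495e+02]
 [-9.0000e-02 -2.3000e-01  1.6400e+00  1.3497e+02]] [ 2.17385058e-01 -6.11488430e-02  1.56220556e+00  1.34968822e+02]
t 16.1 p [584.3 153.4 135. ] yaw 92.28 down [ 1.2e-03 -4.0e-04 -1.0e+00] x [-0.04   0.999 -0.   ] F [-0.1 -0.2  1.6] M [-0.04 -0.04  0.05] w 23.1 q [ 0.24  0.47  1.72 -0.    0.95 -1.37]
```

View pics/pl2.png

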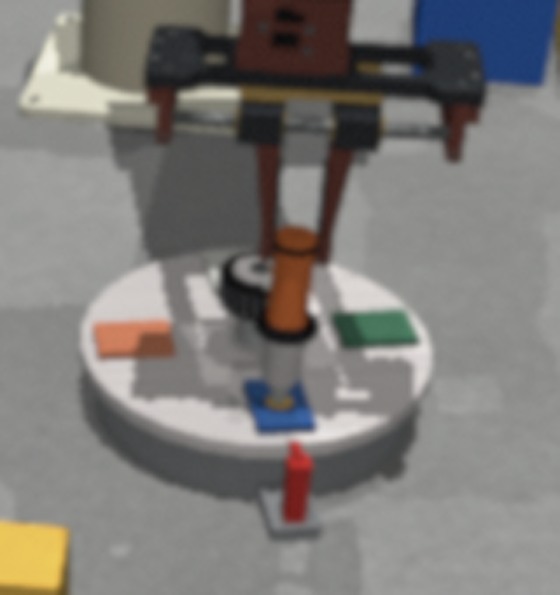

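The tip rests on the yellow spot (crop (280,402)) and the probe is upright. Mean Fz is 1.6 N against a carried baseline of about −1.7 N, so the push is about 3.3 N. One last check of the whole scene.

```bash
python3 -c "
from h import *
s=grab('scene');save(s['img'],'fin.png');st()
from scipy.optimize import least_squares
C=cloud(s);hsv=cv2.cvtColor(s['img'],cv2.COLOR_RGB2HSV)
M=cv2.inRange(hsv,(3,160,80),(16,255,255));M[:210]=0;M[246:]=0;M[:,:380]=0;M[:,405:]=0
P=C[cv2.erode(M,np.ones((3,3)))>0]
for lo,hi in((120,150),(150,180)):
    p=P[(P[:,2]>lo)&(P[:,2]<hi)];r=least_squares(lambda c:np.hypot(p[:,0]-c[0],p[:,1]-c[1])-12,[584,150],loss='soft_l1');print(len(p),r.x)
print(P[:,2].max())
def c(k,lo,hi,x0,y0,x1,y1):
    M=cv2.inRange(hsv,lo,hi)[y0:y1,x0:x1];m=cv2.moments(M,True);u,v=m['m10']/m['m00']+x0,m['m01']/m['m00']+y0;p=toplane(s,u,v,56)[:2];print(k,p);return p
g=c('g',(45,60,30),(85,255,200),403,235,432,252);k=c('c',(4,90,100),(17,255,255),333,238,362,254);w=k-g;print('ang',np.degrees(np.arctan2(w[1],w[0]))+90)
"
```

```text
t 16.15 p [584.3 153.4 134.9] yaw 92.28 down [ 1.1e-03 -4.0e-04 -1.0e+00] x [-0.04   0.999 -0.   ] F [-0.9 -0.7  1.1] M [-0.01 -0.05 -0.01] w 22.9 q [ 0.24  0.47  1.72 -0.    0.95 -1.37]
88 [584.29558865 150.3287198 ]
67 [583.66573874 150.30637809]
637.8241141640144
g [489.58047118 206.50702436]
c [530.67067167  53.2429804 ]
ang 15.008099990332369
```

View pics/fin.png

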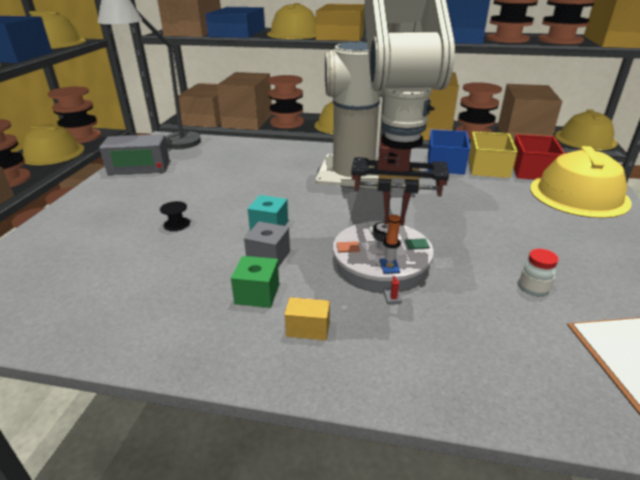

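The carton (308,318), spool (174,215) and jar (540,270) are where they started. The grey holder is empty and the probe is on the spot. I'm handing the job in.

```bash
python3 -c "
from workcell import ctrl
print(ctrl.close_job())"
```

```text
the job is handed in; nothing more can be done
None
```

I turned the table about 163° anticlockwise by its handwheel, took the orange probe from the grey holder, and handed in at about 16 s still holding it on the yellow spot.

**Table:** In the top view the plate sits at 15.1–15.3° and the pointer at 15.3°. The scene view read 15.0–15.9° for the plate and 15.8° for the pointer. With the probe pressed on, the scene view still gave 15.0°.

**Probe:** It is upright within about 1° by the depth fit, with its axis about 1.5 mm from the spot's centre in the scene view. The push is about 3.3 N (wrist force up from −1.7 N to +1.6 N, noise about ±0.7 N). The tool height puts the tip about 6 mm in.

**Surroundings:** The carton, spool, jar and look-alike blocks appear unmoved in the scene view.

**Checks that failed or disagreed:**
- The arm blocked the top view of the spot at the end, so the final check there relies on the scene view.
- The two cameras differ from each other by 3–4 mm in absolute position. I took the spot's position from where the gripper centred on the handwheel.
- When the jaws closed on the handwheel they were about 1.5 mm off centre, giving a brief push of about 26 N through one finger. I relieved it before turning.

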